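Index the drying carousel and hang the tile

TASK

Turn the drying carousel one position so that its only empty arm clicks into place at the front, over the pointed end of its base. Then take the tile hanger off the leaning easel, hook it over the outer part of that arm, between the dark band and the arm's end, and slide it inwards along the arm, without lifting it off, until it sits on the dark band; let go and leave it hanging freely. Do not turn the carousel further than that one position, do not drop the hanger, and leave the other things on the table where they are.

Things in the scene. Friction and masses are not known exactly. Their poses are not given: they have to be found in the camera images.
- stand: Base of the drying carousel: grey plate 200 x 170 x 14 mm fixed to the table, with a pointed nose in the middle of one 170 mm side. Origin: centre of its underside, on the carousel's vertical axis. Its -x axis points to the nose: that is the front. Behind the axis (+x) a dark steel housing, 36 x 66 mm and 70 mm high, holds the detent that clicks the turret in every 90 degrees.
- turret (a joint): Turret angle, rad, positive counter-clockwise from above. It starts near 0, settled in its click: the empty arm then points along the stand's +y. At +1.571, the next click, the empty arm points to the front (the stand's -x). About 0.5 N m carries it out of a click; past half way the next click pulls it in. Any arm can be pushed sideways to turn it.
- hub (a point): Centre of the turret, on the carousel axis at arm height, 200 mm above the table; turns with the turret. Hub 36 mm across, up to 209 mm height; clover-shaped cam of 63 mm radius below, up to 44 mm. Four level round steel arms, 90 degrees apart. Three carry fixed hangers shaped like the loose one, on their bands, hand bars up to 257 mm height; the fourth (hub +y) is empty.
- band (a point): Centre of the dark band on the empty arm: on the arm's axis, 90 mm from the carousel axis, 200 mm above the table. The arm is 14 mm thick, the band 24 mm long. It turns with the turret: its y axis points outwards along the empty arm, z is up.
- end (a point): Outer end of the empty arm, on its axis, 165 mm from the carousel axis; a cap there is 20 mm across, 6 mm thick. Axes as for the band.
- hanger: Loose flat hanger, 12 mm thick (x), about 250 g. Origin: where the arm's axis lies when it hangs; z up the hanger, y across it. Throat between spine (y 20 to 30 mm) and lip (y -30 to -20), V seat above the origin. White tile below, 90 mm wide, z -120 to -44 mm, joined to the spine. It starts on the easel, its top leaning 35 degrees from vertical towards the easel's -x.
- bar (a point): Middle of the hanger's dark wooden hand bar, 46 mm above the hanger's origin along its z: 100 mm wide (y), 22 mm high, 12 mm thick (x), on a stem 30 mm wide. Pinch it across its thickness, the tool tilted like the hanger.
- lip (a point): Lower end of the hanger's lip, at y -25, z -10 mm of the hanger. The arm enters the throat from this side (hanger -y) through the 34 mm gap between lip and tile, its axis at about z -27 mm of the hanger; once the arm is under the V seat, the hanger is lowered 27 mm onto it.
- easel: Low wooden easel fixed to the table, base 150 x 120 mm, board leaning 35 degrees from vertical, top towards its -x. Origin: on the table; the base spans x -30 to 120 mm. The hanger's tile stands on a ledge, against the board's upper side; the ledge has a 6 mm rim in front. The hanger comes off along its own z by 20 mm and then anywhere upward.
- tape_roll: cardboard tape roll lying flat, 84 mm across, 24 mm high; origin under its centre
- paint_bottle: white paint bottle, 56 mm across, 130 mm high; origin under its centre
- glue_jar: brown glass jar with a white cap, 72 mm across, 85 mm high; origin under its centre
- paint_tin: steel tin, 84 mm across, 90 mm high; origin under its centre
- water_mug: blue mug, 80 mm across, 90 mm high; origin under its centre
- brush: paint brush lying on the table, 180 mm long
- pastel_box: flat cardboard box 90 x 130 x 30 mm; origin under its centre
There are look-alikes about, which are no part of the job. There is more than one size of the hanger; the job needs the middle-sized.

How it is judged:
By the outcome, as a careful person would: the job done as asked, in the order asked, and still so for the second after the job is handed in, with the robot touching nothing.
It also fails if it takes over 72 s, if anything falls off the work surface, if the arm or the gripper's body presses on something with over 40 N, if the wrist force passes 120 N, or if a joint passes its speed limit or range.

ROBOT

A 6-joint arm with a two-finger parallel gripper is mounted at the origin on the work surface. World frame = base frame: x ahead of the robot, y to its left, z up, the work surface at z = 0. Lengths are in m, angles in degrees, forces in N, time in s.
With the tool pointing down it reaches from about 0.3 to 0.75 m from the base axis. Payload 8.5 kg.
Tool frame: the origin (TCP) lies on the centre line of the jaws, within the pads' length; the fingertips stand 17 mm ahead of it and the grasp point (between the pads) lies 2 mm behind it (env.tip_extent is the distance from the TCP to the fingertips, in m); z points along the fingers, y is the direction in which the jaws open and shut (so a half turn about z gives the same grasp; the last joint's range is limited). The gripper opens to 85 mm and grips with 20 to 120 N. Pads are 22 mm wide; open, the fingers measure 114 mm over their backs; the gripper's body (76 mm by 85 mm) begins 54 mm behind the grasp point. The pads swing forward as they close: fully open they stand 13 mm farther back than shut.
Start: joints at [-76.622, 21.807, 74.336, -0, 83.858, -12.336], TCP at [0.239, -0.496, 0.248] pointing down, gripper open.
Joint ranges: [-178.18, 178.18], [-50.72, 133.34], [12.68, 142.11], [-81.47, 261.47], [9.98, 163.14], [-165.26, 165.26]. Speed limits (degrees/s): [136.94, 136.94, 180, 180, 180, 180].

INTERFACE

Orientations are given as a 3x3 rotation matrix whose columns are the frame's x, y, z axes.
In Python, from rig import telemetry, get_image, camera_params, close_job, env gives the robot as it stands.
- The arm moves only by the tool apply_moves, never from a script. Its argument "motion" is a list of rows, each an object of numbers: "tx", "ty", "tz": the shift along the tool's x, y, z in cm; "turn": the turn about the tool's z in degrees; "jaw": the gripper's target within -1 to 1 (fully open at 1, half-way at 0, shut at -1). In form: [{"tx": .., "ty": .., "tz": .., "turn": .., "jaw": ..}, ...]. A call has 1 to 5 rows; each row is the pose to reach, as a shift and turn from the pose measured when the call began, along the tool's axes at that moment; what a row does not reach only later rows make up. A row lasts 1/12 s, in which the tool goes at most 41.7 mm and 7.16 degrees, less where a joint would pass 70% of its speed; a pose out of reach is approached as far as the arm can. A call with a gripper value outside its range is refused whole. The fingers move at their own pace and stop on an object; "squeeze" is the grip in N (left out, the last holds). Time passes only in rows, so rows that repeat a pose let the fingers close. It gives the time, the measured TCP pose, the force and the opening at its end, in the units of the state.
- telemetry.observe(): the state, without advancing time (a new reading comes with each control period).
- get_image(name): name is "scene" or "side" or "wrist"; returns (picture, depth): 400x640x3 uint8, red, green, blue; 400x640 float32, m along the optical axis (not along the pixel's ray), 0 where there is no reading.
- camera_params(name): a dict with "fx", "fy", "cx", "cy" (pixels), "rvec" (rotation vector, rad) and "tvec" (3), from world to camera coordinates, as OpenCV has them. Camera axes: x right, y down, z forward; pixel columns grow to the right and rows downward; lengths in m; the calibration is good to about 2 mm. A picture is of the moment at which its call begins: read the wrist's pose just before it. camera_params takes no time and is no camera call; for the wrist camera it gives the pose at the moment of the call.
- close_job(): hands the job in, once; it reports no verdict.
The state is a dict: "time_s": time; "q": joint angles; "qvel": joint speeds; "joint_efforts": joint torques, N m; "position": TCP position; "tool_rot": TCP orientation; "ft_force": force on the tool from outside, world axes, zero at the start; "wrist_torque": the same for the moment, N m; "grip_width": finger opening in m.
Only numpy, scipy, OpenCV 4.12 (cv2) and the standard library are available. Lean on these libraries where they do the work, as an engineer would, in place of code of your own. Each camera call takes 0.05 s, during which the arm holds its last target. There are 200 camera calls.

## Working session

There is one attempt and no reset: what is moved stays moved. The work goes in short steps, Python scripts to look and compute and a tool call to move; the robot and the scene stay as the last step left them, time stands still between calls to the robot, and variables do not carry over. Pictures are saved under pics/ and viewed, about 8 in all and at most 12, crops included, and the job is handed in when it is done.

Besides the shell and the picture viewer there is one more tool, called after ">>>" as name(argument=value, ...) on one line, values as JSON. apply_moves: Moves the arm, as the interface text tells. Its arguments: {"type":"object","properties":{"motion":{"type":"array"},"squeeze":{"type":"number"}},"required":["motion"]}

```bash
ls; mkdir -p pics; cat > h.py <<'E'
import numpy as np, cv2
from rig import telemetry,get_image,camera_params,env
def cam(n):
    p=camera_params(n);R=cv2.Rodrigues(np.array(p['rvec'],float))[0];return p,R,np.array(p['tvec'],float).ravel()
def cloud(n,d):
    p,R,t=cam(n);v,u=np.mgrid[:400,:640]
    P=np.stack([(u-p['cx'])/p['fx']*d,(v-p['cy'])/p['fy']*d,d],-1)
    W=(P-t)@R; W[d<=0]=np.nan
    return W
def shot(n,f):
    p0=cam(n); im,d=get_image(n); cv2.imwrite('pics/'+f+'.png',im[:,:,::-1]); np.save('pics/'+f+'.npy',cloud(n,d)); return im,d
def proj(n,X):
    p,R,t=cam(n);c=np.atleast_2d(X)@R.T+t
    return np.c_[c[:,0]/c[:,2]*p['fx']+p['cx'],c[:,1]/c[:,2]*p['fy']+p['cy']]
E
python3 - <<'E'
from h import *
a,_=shot('scene','s0');b,_=shot('side','d0')
for n in('scene','side'):
    p,R,t=cam(n);print(n,-R.T@t,R[2])
print(telemetry.observe())
E
```

```text
pics
scene [1.00991656 0.65521848 0.92152367] [-0.45098293 -0.56735838 -0.68899845]
side [-0.0094621   0.83635912  1.05244347] [ 0.36968567 -0.64116663 -0.67248632]
{'time_s': 0.1, 'q': array([-7.66199017e+01,  2.18373830e+01,  7.43788095e+01, -3.59991277e-04,
        8.38576793e+01, -1.23359684e+01]), 'qvel': array([-0.10930973, -0.04907848, -0.13668481,  0.04924093, -0.02515054,
        0.05751831]), 'joint_efforts': array([ 3.43285996e-03, -4.49220371e+01, -2.31655294e+01, -2.39870451e-04,
        3.67530345e-03, -3.07019285e-06]), 'position': array([ 0.23859055, -0.49529333,  0.24778056]), 'tool_rot': array([[ 9.00955128e-01,  4.33912163e-01, -3.04435917e-04],
       [ 4.33912186e-01, -9.00954297e-01,  1.25286481e-03],
       [ 2.69350434e-04, -1.26087343e-03, -9.99999169e-01]]), 'ft_force': array([ 0.0670909 ,  0.44482021, -0.06055219]), 'wrist_torque': array([ 0.00821305, -0.03620598,  0.0085289 ]), 'grip_width': 0.0856739011266852}
```

View pics/s0.png

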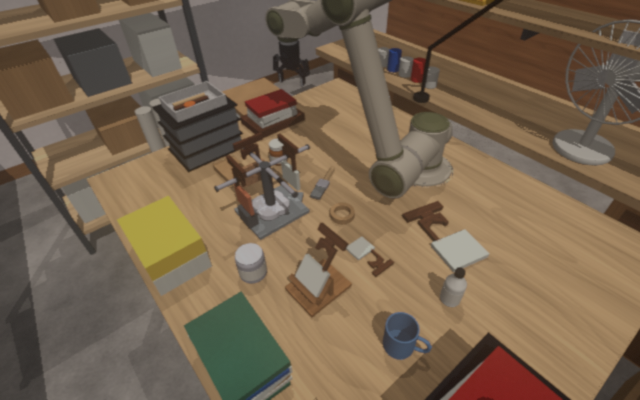

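View pics/d0.png

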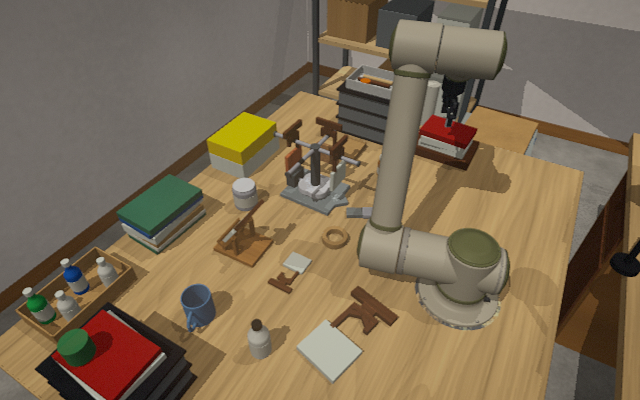

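The hanger on the easel is at scene (325,255) and side (245,230). The look-alikes lie flat on the table: a small one at scene (370,255) and a large one at (445,235). I'll enlarge crops to confirm.

```bash
python3 - <<'E'
from h import *
a=cv2.imread('pics/s0.png');b=cv2.imread('pics/d0.png')
f=lambda im,x,y:cv2.resize(im[y:y+190,x:x+130],None,fx=3,fy=3,interpolation=cv2.INTER_CUBIC)
cv2.imwrite('pics/c1.png',np.hstack([f(a,210,130),f(a,275,200)]))
b2=cv2.resize(b[105:275,205:370],None,fx=3.5,fy=3.5,interpolation=cv2.INTER_CUBIC);cv2.imwrite('pics/c2.png',b2)
W=np.load('pics/s0.npy');V=np.load('pics/d0.npy')
# grid of top-height map summary
for n,P in(('s',W),('d',V)):
    m=(P[...,2]>.19)&(P[...,2]<.27)&(P[...,0]>.1)&(abs(P[...,1])<.7)
    print(n,np.nanmin(P[m],0),np.nanmax(P[m],0),m.sum())
for x,y in((268,175),(272,205),(327,238),(313,275),(268,228),(315,300)): print('s',x,y,W[y,x])
for x,y in((317,150),(330,195),(262,212),(245,250)): print('d',x,y,V[y,x])
E
```

```text
s [ 0.10106253 -0.69994516  0.19000666] [0.74805475 0.2159856  0.26988708] 4467
d [ 0.10025071 -0.69988267  0.19000685] [1.91700808 0.69994077 0.26999854] 7914
s 268 175 [ 0.5813845  -0.15784531  0.17471498]
s 272 205 [ 0.58392355 -0.15804381  0.04499512]
s 327 238 [0.60642552 0.15913954 0.17443131]
s 313 275 [0.66937886 0.17409529 0.08362614]
s 268 228 [ 0.63677028 -0.1102759   0.0082617 ]
s 315 300 [0.70221656 0.22219775 0.05423922]
d 317 150 [ 0.56580073 -0.16215712  0.20700542]
d 330 195 [ 0.51777702 -0.17195532  0.01776475]
d 262 212 [0.6891233  0.01113106 0.00460784]
d 245 250 [0.62757992 0.18856477 0.01792772]
```

View pics/c1.png

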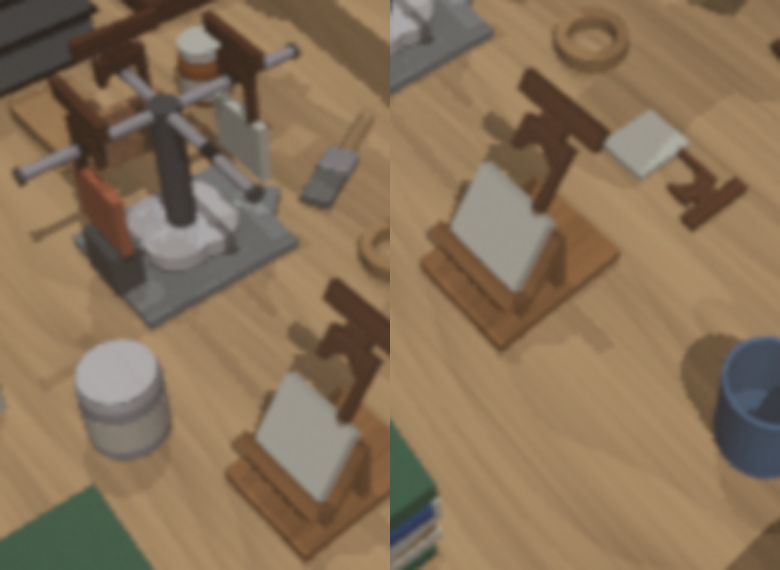

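View pics/c2.png

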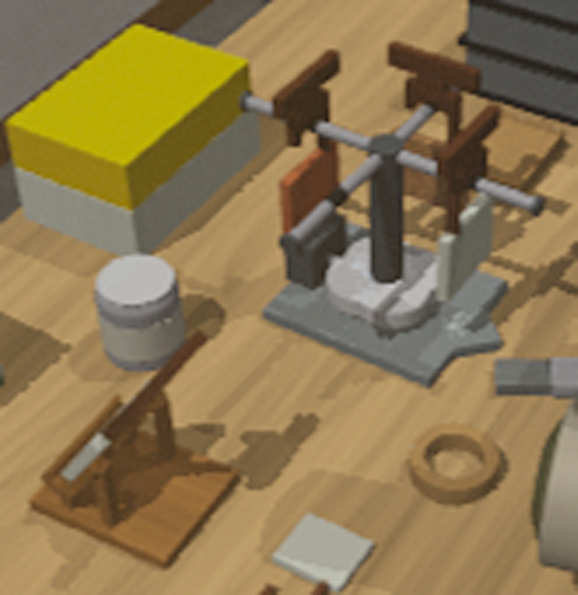

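```bash
python3 - <<'E'
from h import *
W=np.load('pics/s0.npy');V=np.load('pics/d0.npy')
P=np.vstack([W.reshape(-1,3),V.reshape(-1,3)])
P=P[np.isfinite(P).all(1)]
c=np.array([.57,-.16])
# hub top & arms
from scipy.optimize import least_squares
r=np.hypot(*(P[:,:2]-c).T); A=P[(r<.19)&(P[:,2]>.198)&(P[:,2]<.211)]
for n,Q in (('s',W),('d',V)):
    q=Q.reshape(-1,3);rr=np.hypot(*(q[:,:2]-c).T); q=q[(rr<.19)&(q[:,2]>.197)&(q[:,2]<.213)]
    def res(p):
        d=q[:,:2]-p[:2];C,S=np.cos(p[2]),np.sin(p[2]);u=d[:,0]*C+d[:,1]*S;v=-d[:,0]*S+d[:,1]*C
        return np.minimum(abs(u),abs(v))
    best=min((least_squares(res,[c[0],c[1],t],loss='soft_l1',f_scale=.003) for t in np.radians(range(-45,45,10))),key=lambda s:s.cost)
    p=best.x; print(n,len(q),p[:2],np.degrees(p[2]),best.cost)
    d=q[:,:2]-p[:2]; a=np.degrees(np.arctan2(d[:,1],d[:,0])-p[2])%360; R=np.hypot(*d.T)
    for k in range(4):
        m=(abs((a-90*k+180)%360-180)<8)&(R>.03); print('  arm',k,m.sum(),R[m].max() if m.any() else 0, np.round(np.histogram(R[m],bins=np.arange(0,.2,.02))[0]))
    # image px of arms' ends
    for k in range(4):
        t=p[2]+k*np.pi/2; print('  end',k,proj('scene' if n=='s' else 'side',np.r_[p[:2]+.165*np.array([np.cos(t),np.sin(t)]),.2]))
# easel/hanger: dark wood bar region
im=cv2.imread('pics/s0.png')
for n,Q,f in(('s',W,'s0'),('d',V,'d0')):
    im=cv2.imread('pics/%s.png'%f).astype(int)
    m=(Q[...,2]>.1)&(Q[...,2]<.25)&(abs(Q[...,0]-.63)<.15)&(abs(Q[...,1]-.17)<.13)
    q=Q[m]; col=im[m]; print(n,len(q))
    top=q[q[:,2]>.16]; print(top.min(0),top.max(0),top.mean(0))
    dk=col.sum(1)<230; print('dark',dk.sum(),q[dk].min(0),q[dk].max(0))
    # plane of hanger
    t=Q[(Q[...,2]>.07)&(abs(Q[...,0]-.65)<.12)&(abs(Q[...,1]-.17)<.1)]
    b=None
    rng=np.random.default_rng(0)
    for i in range(800):
        s=t[rng.choice(len(t),3,False)];nn=np.cross(s[1]-s[0],s[2]-s[0]);l=np.linalg.norm(nn)
        if l<1e-6: continue
        nn/=l;cnt=(abs((t-s[0])@nn)<.0025).sum()
        if b is None or cnt>b[0]: b=(cnt,nn,s[0])
    ins=t[abs((t-b[2])@b[1])<.003]; g=ins.mean(0);nn=np.linalg.svd(ins-g)[2][2]; nn*=np.sign(nn[2]); print('plane',b[0],len(t),nn,np.degrees(np.arcsin(nn[2])),np.degrees(np.arctan2(nn[1],nn[0])),g)
E
```

```text
s 787 [ 0.58263115 -0.16976092] -1.552928698583796 0.010898579699090647
  arm 0 160 0.16548640272266957 [ 0 12 26  4 19 27 30 27 15]
  arm 1 171 0.16632100891123444 [ 0 11 23 21 24 26 23 23 20]
  arm 2 116 0.16990655002023541 [ 0  8 21 21 19  0  9 23 15]
  arm 3 75 0.17039688352838409 [ 0  8 16 18 28  0  2  0  3]
  end 0 [[215.84957165 189.59203444]]
  end 1 [[295.02447083 195.17014133]]
  end 2 [[307.55352783 147.06579456]]
  end 3 [[238.71769119 143.14421405]]
d 667 [ 0.57710789 -0.17155487] -1.771602745938726 0.009714648049397711
  arm 0 106 0.1725383089447576 [ 0  9 22 20 15  0  8 18 14]
  arm 1 150 0.1658075295486234 [ 0  7 18 18 23 19 21 25 19]
  arm 2 129 0.1666529221058762 [ 0  9 16  0 20 23 25 24 12]
  arm 3 62 0.17524876245850432 [ 0  5 18 17 16  0  2  0  4]
  end 0 [[275.69361991 134.76114538]]
  end 1 [[287.72573408 175.94448843]]
  end 2 [[359.00160722 165.11010646]]
  end 3 [[339.50000903 126.16852118]]
s 850
[0.5808293  0.11563367 0.16028134] [0.61681015 0.21752219 0.19397515] [0.5998828  0.17005856 0.18003979]
dark 580 [0.58536591 0.11821893 0.10765564] [0.64893116 0.21752219 0.19397515]
plane 947 1290 [0.81788037 0.02974656 0.57461887] 35.072945878552424 2.082947101338034 [0.63500813 0.16987252 0.13179102]
d 206
[0.58268287 0.114059   0.16766683] [0.61392373 0.21794229 0.19745247] [0.59069673 0.17208031 0.19035794]
dark 153 [0.58420528 0.1184421  0.10915604] [0.64983639 0.21794229 0.19745247]
plane 136 384 [ 0.87587939 -0.01770922  0.48220501] 28.829513836774765 -1.1582936165649833 [0.62053469 0.17367235 0.1394648 ]
```

>>> apply_moves(motion=[{"tz": -4,"turn": -7,"jaw": -0.35},{"tz": -8,"turn": -14,"jaw": -0.35},{"tz": -10.5,"turn": -21,"jaw": -0.35},{"tz": -10.5,"turn": -28,"jaw": -0.35},{"tz": -10.5,"turn": -35,"jaw": -0.35}])

```text
invalid input
```

```bash
cat >> h.py <<'E'
HUB=np.array([.580,-.1705]); TH=-1.65
def to(x,y,z,yaw):
    s=telemetry.observe();R=s['tool_rot'];p=s['position']
    cur=np.degrees(np.arctan2(R[1,0],R[0,0]))
    d=R.T@(np.array([x,y,z])-p)*100
    print('at',p.round(4),'yaw %.1f'%cur,'w %.4f'%s['grip_width'],'F',s['ft_force'].round(1),'t %.2f'%s['time_s'],'tilt',R[:2,2].round(4))
    print('tx %.2f ty %.2f tz %.2f turn %.1f'%(*d,-((yaw-cur+180)%360-180)))
    return R
E
python3 - <<'E'
from h import *
to(.584,-.0405,.35,88.35); print(env.tip_extent)
# refine hanger in scene view
W=np.load('pics/s0.npy');V=np.load('pics/d0.npy')
n=np.array([.8179,.0297,.5746]);n/=np.linalg.norm(n);g=np.array([.63501,.16987,.13179])
y=np.cross([0,0,1],n);y/=np.linalg.norm(y);z=np.cross(n,y)
for nm,Q,f in(('s',W,'s0'),('d',V,'d0')):
    im=cv2.imread('pics/%s.png'%f).astype(int)
    m=(abs((Q-g)@n)<.006)&(abs((Q-g)@y)<.09)&(abs((Q-g)@z)<.13)
    q=Q[m]-g;dk=im[m].sum(1)<230;yy,zz=q@y,q@z
    print(nm,'off',((q@n)[dk]).mean(),((q@n)[~dk]).mean())
    for a in np.arange(-.08,.09,.01):
        k=(zz>=a)&(zz<a+.01)
        if k.sum()>3: print('%.2f'%a,k.sum(),dk[k].sum(),np.percentile(yy[k],[2,98]).round(3),zz[k].max().round(3))
print(y,z)
E
```

```text
at [ 0.2386 -0.4953  0.2478] yaw 25.7 w 0.0857 F [ 0.1  0.4 -0.1] t 0.10 tilt [-0.0003  0.0013]
tx 50.86 ty -26.00 tz -10.18 turn -62.6
0.017
s off -0.00028637600448778707 -8.004413692773236e-05
-0.08 96 0 [-0.047  0.04 ] -0.07
-0.07 99 0 [-0.047  0.041] -0.06
-0.06 104 0 [-0.049  0.041] -0.05
-0.05 99 0 [-0.046  0.041] -0.04
-0.04 98 0 [-0.048  0.04 ] -0.03
-0.03 72 10 [-0.046  0.039] -0.021
-0.02 15 15 [0.018 0.028] -0.011
-0.01 15 15 [0.019 0.028] -0.001
-0.00 20 20 [-0.029  0.029] 0.01
0.01 39 39 [-0.03   0.028] 0.02
0.02 66 63 [-0.031  0.029] 0.03
0.03 74 72 [-0.03   0.027] 0.04
0.04 45 44 [-0.027  0.014] 0.05
0.05 109 91 [-0.049  0.047] 0.06
0.06 125 123 [-0.049  0.048] 0.07
0.07 74 71 [-0.047  0.047] 0.074
d off -0.0012639241595780804 0.0005789526111516808
-0.08 5 0 [-0.02   0.039] -0.072
-0.07 8 0 [-0.012  0.041] -0.06
-0.06 7 0 [-0.014  0.04 ] -0.05
-0.05 6 0 [0.038 0.04 ] -0.04
-0.04 5 0 [-0.013  0.039] -0.034
-0.03 25 2 [-0.037  0.039] -0.02
-0.02 7 7 [0.025 0.028] -0.012
-0.01 7 7 [0.024 0.028] -0.001
-0.00 6 6 [0.025 0.027] 0.009
0.01 6 6 [0.026 0.028] 0.02
0.05 5 5 [0.042 0.046] 0.058
0.06 7 6 [0.003 0.047] 0.069
0.07 96 94 [-0.05   0.047] 0.079
[-0.03628859  0.99934135  0.        ] [-0.57421934 -0.02085134  0.81843593]
```

>>> apply_moves(motion=[{"tx": 0,"ty": 0,"tz": -4,"turn": -7,"jaw": -0.35},{"tx": 0,"ty": 0,"tz": -8,"turn": -14,"jaw": -0.35},{"tx": 0,"ty": 0,"tz": -10.5,"turn": -21,"jaw": -0.35},{"tx": 0,"ty": 0,"tz": -10.5,"turn": -28,"jaw": -0.35},{"tx": 0,"ty": 0,"tz": -10.5,"turn": -35,"jaw": -0.35}], squeeze=30)

```text
time_s: 0.52
position: [0.2387, -0.4956, 0.3542]
tool_rot: [[0.484, 0.875, 0.0], [0.875, -0.484, -0.002], [-0.001, 0.001, -1.0]]
ft_force: [0.6, -0.3, -0.9]
grip_width: 0.028
```

```bash
python3 -c "
from h import *
to(.584,-.0405,.35,88.35)"
```

```text
at [ 0.2387 -0.4956  0.3542] yaw 61.1 w 0.0280 F [ 0.6 -0.3 -0.9] t 0.52 tilt [ 0.0004 -0.0015]
tx 56.54 ty 8.20 tz 0.36 turn -27.3
```

>>> apply_moves(motion=[{"tx": 3.8,"ty": 0.55,"tz": 0,"turn": 0,"jaw": -0.35},{"tx": 7.6,"ty": 1.1,"tz": 0,"turn": 0,"jaw": -0.35},{"tx": 11.4,"ty": 1.65,"tz": 0,"turn": 0,"jaw": -0.35},{"tx": 15.2,"ty": 2.2,"tz": 0,"turn": 0,"jaw": -0.35},{"tx": 19.0,"ty": 2.75,"tz": 0,"turn": 0,"jaw": -0.35}])

```text
time_s: 0.93
position: [0.3553, -0.341, 0.3537]
tool_rot: [[0.484, 0.875, 0.0], [0.875, -0.484, -0.001], [-0.001, 0.001, -1.0]]
ft_force: [0.5, -1.0, 1.1]
grip_width: 0.0275
```

>>> apply_moves(motion=[{"tx": 3.8,"ty": 0.55,"tz": 0,"turn": 0,"jaw": -0.35},{"tx": 7.6,"ty": 1.1,"tz": 0,"turn": 0,"jaw": -0.35},{"tx": 11.4,"ty": 1.65,"tz": 0,"turn": 0,"jaw": -0.35},{"tx": 15.2,"ty": 2.2,"tz": 0,"turn": 0,"jaw": -0.35},{"tx": 19.0,"ty": 2.75,"tz": 0,"turn": 0,"jaw": -0.35}])

```text
time_s: 1.35
position: [0.4721, -0.1862, 0.3534]
tool_rot: [[0.484, 0.875, -0.0], [0.875, -0.484, -0.001], [-0.001, -0.0, -1.0]]
ft_force: [-0.3, -1.0, -0.2]
grip_width: 0.0278
```

>>> apply_moves(motion=[{"tx": 3.8,"ty": 0.55,"tz": 0,"turn": -5,"jaw": -0.35},{"tx": 7.6,"ty": 1.1,"tz": 0,"turn": -11,"jaw": -0.35},{"tx": 11.4,"ty": 1.65,"tz": 0,"turn": -17,"jaw": -0.35},{"tx": 15.2,"ty": 2.2,"tz": 0,"turn": -23,"jaw": -0.35},{"tx": 18.0,"ty": 2.6,"tz": 0,"turn": -27,"jaw": -0.35}])

```text
time_s: 1.77
position: [0.5832, -0.0386, 0.3527]
tool_rot: [[0.027, 1.0, -0.001], [1.0, -0.027, -0.0], [-0.0, -0.001, -1.0]]
ft_force: [-1.0, 0.1, 1.1]
grip_width: 0.0276
```

```bash
python3 - <<'E'
from h import *
to(.584,-.0405,.26,88.35)
p,R,t=cam('wrist');print(-R.T@t,R[2])
im,d=shot('wrist','w0')
W=np.load('pics/w0.npy')
r=np.hypot(W[...,0]-.58,W[...,1]+.17)
m=(W[...,2]>.2)&(W[...,2]<.212)&(r<.19)
print(m.sum())
if m.sum():
    q=W[m]; k=(q[:,1]>-.14)&(abs(q[:,0]-.583)<.03)
    if k.sum()>5:
        q=q[k];print(np.polyfit(q[:,1],q[:,0],1),q.min(0),q.max(0),'x at y=-.04',np.polyval(np.polyfit(q[:,1],q[:,0],1),-.04))
E
```

```text
at [ 0.5832 -0.0386  0.3527] yaw 88.4 w 0.0276 F [-1.   0.1  1.1] t 1.77 tilt [-0.0012 -0.0001]
tx -0.18 ty 0.10 tz 9.27 turn 0.1
[0.58484267 0.03337651 0.47720192] [-0.00939505 -0.28331266 -0.95898158]
3708
[0.02315886 0.58710639] [ 0.5775179  -0.13996819  0.2000039 ] [ 0.59613713 -0.0042423   0.20969568] x at y=-.04 0.5861800395008749
```

View pics/w0.png

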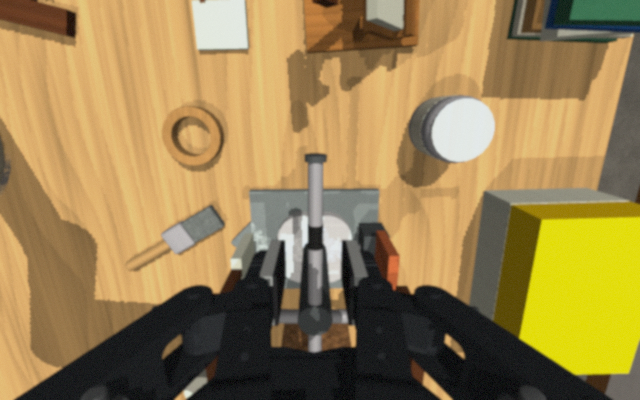

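>>> apply_moves(motion=[{"tx": -0.2,"ty": 0.25,"tz": 3,"turn": 0,"jaw": -0.35},{"tx": -0.2,"ty": 0.25,"tz": 7,"turn": 0,"jaw": -0.35},{"tx": -0.2,"ty": 0.25,"tz": 11,"turn": 0,"jaw": -0.35},{"tx": -0.2,"ty": 0.25,"tz": 14,"turn": 0,"jaw": -0.35},{"tx": -0.2,"ty": 0.25,"tz": 15.2,"turn": 0,"jaw": -0.35}])

```text
time_s: 2.23
position: [0.5851, -0.0371, 0.195]
tool_rot: [[0.022, 1.0, -0.009], [1.0, -0.021, 0.004], [0.004, -0.009, -1.0]]
ft_force: [0.3, -0.7, 0.2]
grip_width: 0.0273
```

```bash
cat >> h.py <<'E'
HUB=np.array([.582,-.171])
def arc(angs,r=.130,z=.200,base=88.6):
    s=telemetry.observe();R=s['tool_rot'];p=s['position'];cur=np.degrees(np.arctan2(R[1,0],R[0,0]))
    d=p[:2]-HUB
    print('ang %.1f r %.4f z %.4f yaw %.1f F'%(np.degrees(np.arctan2(d[1],d[0]))-base,np.hypot(*d),p[2],cur),s['ft_force'].round(1),'M',s['wrist_torque'].round(2),s['time_s'])
    for a in angs:
        t=np.radians(base+a);q=R.T@(np.r_[HUB+r*np.array([np.cos(t),np.sin(t)]),z]-p)*100
        print(a,'tx %.2f ty %.2f tz %.2f turn %.1f'%(*q,-(base+a-cur)))
E
python3 -c "
from h import *
arc([5,10,15,20,25])"
```

```text
ang 0.1 r 0.1339 z 0.1950 yaw 88.8 F [ 0.3 -0.7  0.2] M [ 0.04  0.02 -0.08] 2.2333
5 tx -0.44 ty -1.13 tz -0.49 turn -4.8
10 tx -0.58 ty -2.25 tz -0.48 turn -9.8
15 tx -0.82 ty -3.36 tz -0.47 turn -14.8
20 tx -1.16 ty -4.44 tz -0.46 turn -19.8
25 tx -1.59 ty -5.49 tz -0.46 turn -24.8
```

>>> apply_moves(motion=[{"tx": -0.4,"ty": -1.1,"tz": -0.5,"turn": -5,"jaw": -0.35},{"tx": -0.6,"ty": -2.2,"tz": -0.5,"turn": -10,"jaw": -0.35},{"tx": -0.8,"ty": -3.3,"tz": -0.5,"turn": -15,"jaw": -0.35},{"tx": -1.15,"ty": -4.4,"tz": -0.5,"turn": -20,"jaw": -0.35},{"tx": -1.6,"ty": -5.5,"tz": -0.5,"turn": -25,"jaw": -0.35}])

```text
time_s: 2.65
position: [0.5296, -0.0516, 0.1999]
tool_rot: [[-0.407, 0.913, -0.009], [0.913, 0.407, 0.005], [0.008, -0.006, -1.0]]
ft_force: [4.0, 2.0, -3.9]
grip_width: 0.0276
```

```bash
python3 -c "
from h import *
arc([30,35,40,45,50])"
```

```text
ang 25.1 r 0.1304 z 0.1999 yaw 114.0 F [ 4.   2.  -3.9] M [ 0.17 -0.62 -0.01] 2.65
30 tx -0.08 ty -1.11 tz -0.01 turn -4.6
35 tx -0.22 ty -2.24 tz 0.00 turn -9.6
40 tx -0.46 ty -3.35 tz 0.00 turn -14.6
45 tx -0.79 ty -4.43 tz 0.01 turn -19.6
50 tx -1.22 ty -5.48 tz 0.01 turn -24.6
```

>>> apply_moves(motion=[{"tx": -0.1,"ty": -1.1,"tz": 0,"turn": -5,"jaw": -0.35},{"tx": -0.2,"ty": -2.2,"tz": 0,"turn": -10,"jaw": -0.35},{"tx": -0.45,"ty": -3.3,"tz": 0,"turn": -15,"jaw": -0.35},{"tx": -0.7,"ty": -4.2,"tz": 0,"turn": -19,"jaw": -0.35},{"tx": -1.0,"ty": -5.0,"tz": 0,"turn": -22,"jaw": -0.35}])

```text
time_s: 3.07
position: [0.4873, -0.0809, 0.1998]
tool_rot: [[-0.722, 0.692, -0.009], [0.692, 0.722, 0.006], [0.011, -0.002, -1.0]]
ft_force: [-0.2, 2.0, 0.1]
grip_width: 0.028
```

```bash
python3 -c "
from h import *
arc([51,54,57,61,65])"
```

```text
ang 47.8 r 0.1307 z 0.1998 yaw 136.2 F [-0.2  2.   0.1] M [ 0.24 -0.11  0.03] 3.0667
51 tx -0.10 ty -0.72 tz -0.02 turn -3.4
54 tx -0.15 ty -1.40 tz -0.02 turn -6.4
57 tx -0.25 ty -2.07 tz -0.02 turn -9.4
61 tx -0.43 ty -2.96 tz -0.02 turn -13.4
65 tx -0.67 ty -3.84 tz -0.02 turn -17.4
```

>>> apply_moves(motion=[{"tx": -0.1,"ty": -0.7,"tz": 0,"turn": -3.4,"jaw": -0.35},{"tx": -0.15,"ty": -1.4,"tz": 0,"turn": -6.4,"jaw": -0.35},{"tx": -0.25,"ty": -2.1,"tz": 0,"turn": -9.4,"jaw": -0.35},{"tx": -0.4,"ty": -2.95,"tz": 0,"turn": -13.4,"jaw": -0.35},{"tx": -0.65,"ty": -3.85,"tz": 0,"turn": -17.4,"jaw": -0.35}])

```text
time_s: 3.48
position: [0.4647, -0.1136, 0.1996]
tool_rot: [[-0.897, 0.441, -0.011], [0.441, 0.897, 0.006], [0.012, 0.0, -1.0]]
ft_force: [-2.2, -4.6, -0.0]
grip_width: 0.0279
```

```bash
python3 -c "
from h import *
arc([70,75,80,85,90])"
```

```text
ang 65.3 r 0.1306 z 0.1996 yaw 153.8 F [-2.2 -4.6 -0. ] M [-0.59  0.37  0.07] 3.4833
70 tx -0.10 ty -1.06 tz -0.04 turn -4.8
75 tx -0.24 ty -2.19 tz -0.04 turn -9.8
80 tx -0.48 ty -3.29 tz -0.05 turn -14.8
85 tx -0.82 ty -4.38 tz -0.05 turn -19.8
90 tx -1.25 ty -5.43 tz -0.06 turn -24.8
```

>>> apply_moves(motion=[{"tx": -0.1,"ty": -1.05,"tz": 0,"turn": -5,"jaw": -0.35},{"tx": -0.25,"ty": -2.2,"tz": 0,"turn": -10,"jaw": -0.35},{"tx": -0.5,"ty": -3.3,"tz": 0,"turn": -15,"jaw": -0.35},{"tx": -0.75,"ty": -4.2,"tz": 0,"turn": -19,"jaw": -0.35},{"tx": -1.1,"ty": -5.1,"tz": 0,"turn": -23,"jaw": -0.35}])

```text
time_s: 3.9
position: [0.4516, -0.1647, 0.1992]
tool_rot: [[-0.999, 0.052, -0.011], [0.052, 0.999, 0.006], [0.011, 0.005, -1.0]]
ft_force: [-0.2, 1.2, 0.2]
grip_width: 0.0278
```

>>> apply_moves(motion=[{"tx": 0,"ty": -0.3,"tz": 0,"turn": -1.5,"jaw": -0.35},{"tx": 0,"ty": -0.3,"tz": 0,"turn": -1.5,"jaw": -0.35},{"tx": 0,"ty": -0.3,"tz": 0,"turn": -1.5,"jaw": -0.3},{"tx": 0,"ty": -0.3,"tz": 0,"turn": -1.5,"jaw": -0.3}])

```text
time_s: 4.23
position: [0.4514, -0.1674, 0.1991]
tool_rot: [[-1.0, 0.027, -0.012], [0.027, 1.0, 0.006], [0.012, 0.006, -1.0]]
ft_force: [-1.0, 0.3, 1.3]
grip_width: 0.0298
```

```bash
python3 - <<'E'
from h import *
arc([90])
im,d=shot('side','d1')
im,d=shot('scene','s1')
for f in('d1','s1'):
    W=np.load('pics/%s.npy'%f)
    m=(W[...,2]>.2)&(W[...,2]<.211)&(abs(W[...,0]-.582)<.17)&(abs(W[...,1]+.171)<.02);
    q=W[m]
    for lo,hi in((.41,.45),(.46,.50),(.5,.56),(.6,.66),(.68,.75)):
        k=(q[:,0]>lo)&(q[:,0]<hi)
        if k.sum()>2: print(f,lo,k.sum(),q[k].mean(0))
E
```

```text
ang 89.8 r 0.1307 z 0.1991 yaw 178.4 F [-1.   0.3  1.3] M [ 0.03 -0.02  0.02] 4.2333
90 tx -0.07 ty -0.04 tz -0.09 turn -0.2
d1 0.41 51 [ 0.43159344 -0.17217009  0.2064953 ]
d1 0.46 5 [ 0.49519905 -0.16871899  0.2049322 ]
d1 0.5 59 [ 0.53000221 -0.17221423  0.2058427 ]
d1 0.6 52 [ 0.62900871 -0.17232581  0.20694302]
d1 0.68 35 [ 0.72954737 -0.17391339  0.20592143]
s1 0.41 7 [ 0.44641385 -0.17931568  0.20677049]
s1 0.46 42 [ 0.47982296 -0.17067197  0.20415715]
s1 0.5 58 [ 0.53026492 -0.17087948  0.20390654]
s1 0.6 47 [ 0.62223213 -0.17116935  0.20350775]
s1 0.68 88 [ 0.71612098 -0.17214866  0.20411456]
```

>>> apply_moves(motion=[{"tx": 0,"ty": 0,"tz": -2.5,"turn": 0,"jaw": -0.3},{"tx": 0,"ty": 0,"tz": -6.5,"turn": 0,"jaw": -0.2},{"tx": 0,"ty": 0,"tz": -10.5,"turn": 7,"jaw": 0},{"tx": 0,"ty": 0,"tz": -13,"turn": 14,"jaw": 0.05},{"tx": 0,"ty": 0,"tz": -13,"turn": 21,"jaw": 0.05}])

```text
time_s: 4.75
position: [0.454, -0.1684, 0.3347]
tool_rot: [[-0.922, 0.388, -0.003], [0.388, 0.922, 0.0], [0.003, -0.001, -1.0]]
ft_force: [0.4, 0.4, -0.1]
grip_width: 0.045
```

>>> apply_moves(motion=[{"tx": 0,"ty": 4,"tz": 0,"turn": 7,"jaw": 0.05},{"tx": 0,"ty": 8,"tz": 0,"turn": 14,"jaw": 0.05},{"tx": 0,"ty": 12,"tz": 0,"turn": 21,"jaw": 0.05},{"tx": 0,"ty": 16,"tz": 0,"turn": 28,"jaw": 0.05},{"tx": 0,"ty": 20,"tz": 0,"turn": 35,"jaw": 0.05}])

```text
time_s: 5.17
position: [0.5246, -0.0003, 0.3347]
tool_rot: [[-0.586, 0.81, -0.003], [0.81, 0.586, 0.0], [0.002, -0.002, -1.0]]
ft_force: [-0.1, -0.2, 0.1]
grip_width: 0.0448
```

```bash
python3 -c "
from h import *
to(.594,.1675,.30,92.1)"
```

```text
at [ 5.246e-01 -3.000e-04  3.347e-01] yaw 125.9 w 0.0448 F [-0.1 -0.2  0.1] t 5.17 tilt [-0.0027  0.0004]
tx 9.52 ty 15.46 tz 3.45 turn 33.8
```

>>> apply_moves(motion=[{"tx": 2.0,"ty": 3.2,"tz": 0,"turn": 7,"jaw": 0.05},{"tx": 4.0,"ty": 6.4,"tz": 0,"turn": 14,"jaw": 0.05},{"tx": 6.0,"ty": 9.6,"tz": 0,"turn": 21,"jaw": 0.05},{"tx": 8.0,"ty": 12.8,"tz": 1.5,"turn": 28,"jaw": 0.05},{"tx": 9.5,"ty": 15.45,"tz": 3.5,"turn": 34,"jaw": 0.05}])

```text
time_s: 5.58
position: [0.5947, 0.1703, 0.3008]
tool_rot: [[-0.033, 0.999, 0.001], [0.999, 0.033, 0.001], [0.001, 0.001, -1.0]]
ft_force: [-0.4, -1.8, -0.6]
grip_width: 0.0446
```

```bash
python3 - <<'E'
from h import *
to(.594,.1675,.195,92.1)
im,d=shot('wrist','w1')
W=np.load('pics/w1.npy')
n=np.array([.8179,.0297,.5746]);n/=np.linalg.norm(n);g=np.array([.63501,.16987,.13179])
y=np.cross([0,0,1],n);y/=np.linalg.norm(y);z=np.cross(n,y)
m=(abs((W-g)@n)<.01)&(abs((W-g)@y)<.09)&(((W-g)@z)>-.02)&(((W-g)@z)<.1)
q=W[m]-g;col=im[m].astype(int).sum(1)
print(m.sum());
for a in np.arange(-.02,.1,.01):
    k=((q@z)>=a)&((q@z)<a+.01)
    if k.sum()>3: print('%.2f'%a,k.sum(),np.percentile((q@y)[k],[2,98]).round(3),(q@n)[k].mean().round(4),(q@z)[k].max().round(4))
cv2.imwrite('pics/w1.png',im[:,:,::-1])
E
```

```text
at [0.5947 0.1703 0.3008] yaw 91.9 w 0.0446 F [-0.4 -1.8 -0.6] t 5.58 tilt [0.0014 0.001 ]
tx -0.28 ty -0.09 tz 10.58 turn -0.2
4117
-0.02 59 [0.021 0.031] -0.0044 -0.0102
-0.01 64 [0.021 0.031] -0.0045 -0.0
0.00 121 [-0.029  0.031] -0.0043 0.0099
0.01 269 [-0.028  0.031] -0.0043 0.02
0.02 355 [-0.028  0.031] -0.0039 0.03
0.03 477 [-0.028  0.03 ] -0.005 0.04
0.04 443 [-0.046  0.051] -0.0036 0.0499
0.05 799 [-0.046  0.05 ] -0.0036 0.06
0.06 1530 [-0.046  0.05 ] -0.0052 0.0699
```

View pics/w1.png

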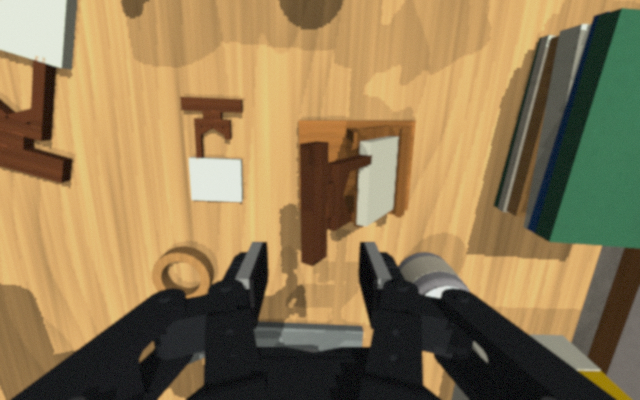

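>>> apply_moves(motion=[{"tx": 0,"ty": 0,"tz": 4,"turn": 0,"jaw": 0.05},{"tx": 0,"ty": 0,"tz": 7.5,"turn": 0,"jaw": 0.05},{"tx": 0,"ty": 0,"tz": 9.5,"turn": 0,"jaw": 0.05},{"tx": 0,"ty": 0,"tz": 10.9,"turn": 0,"jaw": 0.05},{"tx": 0,"ty": 0,"tz": 10.9,"turn": 0,"jaw": 0.05}])

```text
time_s: 6.05
position: [0.5923, 0.1746, 0.1816]
tool_rot: [[-0.025, 1.0, -0.015], [1.0, 0.025, 0.001], [0.002, -0.015, -1.0]]
ft_force: [-0.3, 0.7, -0.3]
grip_width: 0.0448
```

>>> apply_moves(motion=[{"tx": 0,"ty": 0,"tz": 0,"turn": 0,"jaw": -0.1},{"tx": 0,"ty": 0,"tz": 0,"turn": 0,"jaw": -0.3},{"tx": 0,"ty": 0,"tz": 0,"turn": 0,"jaw": -0.3}], squeeze=20)

```text
time_s: 6.3
position: [0.5925, 0.1747, 0.1827]
tool_rot: [[-0.025, 1.0, -0.013], [1.0, 0.025, 0.002], [0.002, -0.013, -1.0]]
ft_force: [-0.3, -0.6, -0.2]
grip_width: 0.03
```

```bash
cat >> h.py <<'E'
PIV=np.array([.6915,.0475])
def up(phis,lead=.015,y=.1704,dy=.0035):
    s=telemetry.observe();R=s['tool_rot'];p=s['position']
    print(p.round(4),'F',s['ft_force'].round(1),'w',s['grip_width'],s['time_s'],R[:2,2].round(3))
    for f in phis:
        a=np.radians(f);bx=PIV[0]-.166*np.sin(a)-.006*np.cos(a);bz=PIV[1]+.166*np.cos(a)-.006*np.sin(a)
        k=(35-f)/35; x=bx-(.006*np.cos(a)+.011*np.sin(a))+lead
        q=R.T@(np.array([x,y+dy*k,bz+.012-.012*k])-p)*100
        print(f,'bar %.4f %.4f'%(bx,bz),'tx %.2f ty %.2f tz %.2f'%tuple(q))
E
python3 - <<'E'
from h import *
up([35,32,28,24,20,16,12,8,4])
shot('side','d2')
c=cv2.imread('pics/d2.png')[130:280,190:390]
cv2.imwrite('pics/d2c.png',cv2.resize(c,None,fx=4,fy=4,interpolation=cv2.INTER_CUBIC))
E
```

```text
[0.5925 0.1747 0.1827] F [-0.3 -0.6 -0.2] w 0.029982821881334026 6.3 [-0.013  0.002]
35 bar 0.5914 0.1800 tx -0.43 ty 0.24 tz -0.94
32 bar 0.5984 0.1851 tx -0.42 ty 0.97 tz -1.35
28 bar 0.6083 0.1913 tx -0.40 ty 1.99 tz -1.84
24 bar 0.6185 0.1967 tx -0.39 ty 3.06 tz -2.26
20 bar 0.6291 0.2014 tx -0.38 ty 4.17 tz -2.61
16 bar 0.6400 0.2054 tx -0.37 ty 5.32 tz -2.89
12 bar 0.6511 0.2086 tx -0.35 ty 6.50 tz -3.09
8 bar 0.6625 0.2110 tx -0.34 ty 7.70 tz -3.21
4 bar 0.6739 0.2127 tx -0.33 ty 8.92 tz -3.25
```

View pics/d2c.png

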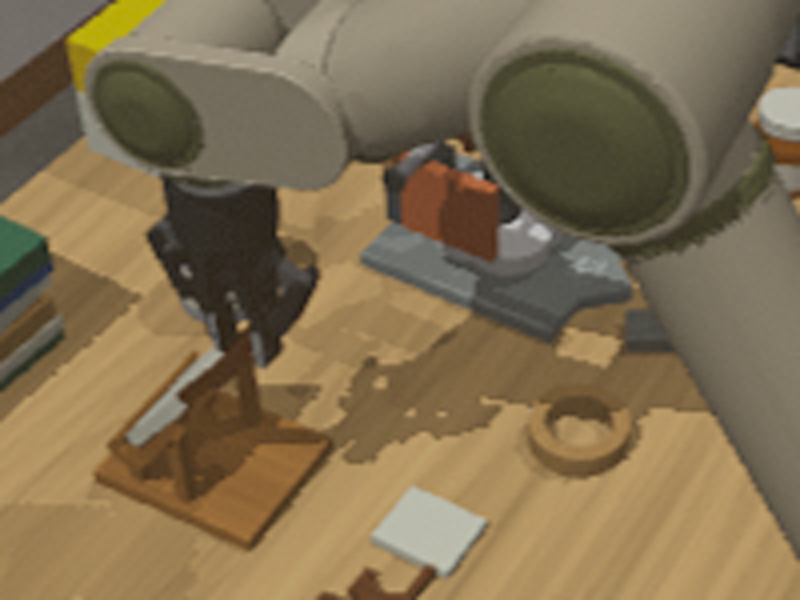

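>>> apply_moves(motion=[{"tx": -0.4,"ty": 0.3,"tz": -0.7,"turn": 0,"jaw": -0.3},{"tx": -0.4,"ty": 1.0,"tz": -1.3,"turn": 0,"jaw": -0.3},{"tx": -0.4,"ty": 2.0,"tz": -1.8,"turn": 0,"jaw": -0.3},{"tx": -0.4,"ty": 3.1,"tz": -2.3,"turn": 0,"jaw": -0.3},{"tx": -0.4,"ty": 4.2,"tz": -2.6,"turn": 0,"jaw": -0.3}])

```text
time_s: 6.77
position: [0.6359, 0.1713, 0.2104]
tool_rot: [[-0.025, 1.0, -0.01], [1.0, 0.025, 0.002], [0.002, -0.01, -1.0]]
ft_force: [-0.5, -0.0, -0.0]
grip_width: 0.0297
```

```bash
python3 - <<'E'
from h import *
up([20,16,12,8,4])
shot('scene','s3')
c=cv2.imread('pics/s3.png')[180:330,250:400]
cv2.imwrite('pics/s3c.png',cv2.resize(c,None,fx=4,fy=4,interpolation=cv2.INTER_CUBIC))
E
```

```text
[0.6359 0.1713 0.2104] F [-0.5 -0.  -0. ] w 0.02966296747102649 6.7667 [-0.01   0.002]
20 bar 0.6291 0.2014 tx 0.06 ty -0.11 tz 0.21
16 bar 0.6400 0.2054 tx 0.07 ty 1.03 tz -0.06
12 bar 0.6511 0.2086 tx 0.08 ty 2.21 tz -0.26
8 bar 0.6625 0.2110 tx 0.09 ty 3.41 tz -0.37
4 bar 0.6739 0.2127 tx 0.10 ty 4.63 tz -0.41
```

View pics/s3c.png

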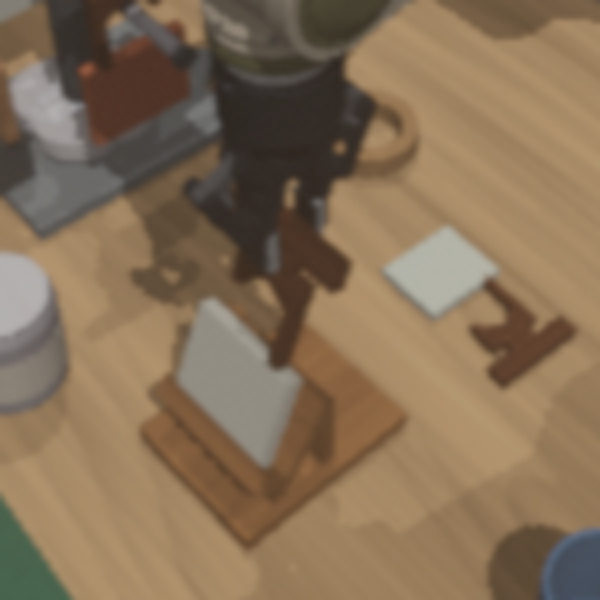

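>>> apply_moves(motion=[{"tx": 0,"ty": 1.0,"tz": 0,"turn": 0,"jaw": -0.3},{"tx": 0,"ty": 2.0,"tz": -0.2,"turn": 0,"jaw": -0.3},{"tx": 0,"ty": 3.0,"tz": -0.2,"turn": 0,"jaw": -0.3},{"tx": 0,"ty": 3.8,"tz": -0.1,"turn": 0,"jaw": -0.3},{"tx": 0,"ty": 4.3,"tz": 0,"turn": 0,"jaw": -0.3}])

```text
time_s: 7.23
position: [0.6811, 0.1718, 0.2106]
tool_rot: [[-0.024, 1.0, -0.008], [1.0, 0.024, 0.002], [0.002, -0.007, -1.0]]
ft_force: [-0.2, -0.4, 0.2]
grip_width: 0.0305
```

```bash
python3 - <<'E'
from h import *
up([8,4,0])
for n in('scene','side'):
    im,d=shot(n,n+'4');W=np.load('pics/%s4.npy'%n)
    # white tile plane
    m=(im.min(2)>110)&(abs(W[...,0]-.67)<.07)&(abs(W[...,1]-.17)<.06)&(W[...,2]>.05)&(W[...,2]<.16)
    q=W[m]
    if len(q)>10:
        g=np.median(q,0);
        for i in range(5): k=q[abs((q-g)@(nn:=np.linalg.svd(q-q.mean(0))[2][2]))<.006]; q=k if len(k)>10 else q; g=q.mean(0)
        print(n,len(q),g,nn*np.sign(nn[0]))
    print(n,q.min(0),q.max(0))
c=np.vstack([cv2.imread('pics/scene4.png')[190:310,260:400],cv2.imread('pics/side4.png')[160:280,190:330]])
cv2.imwrite('pics/c4.png',cv2.resize(c,None,fx=2.5,fy=2.5,interpolation=cv2.INTER_CUBIC))
E
```

```text
[0.6811 0.1718 0.2106] F [-0.2 -0.4  0.2] w 0.030474921342909907 7.2333 [-0.008  0.002]
8 bar 0.6625 0.2110 tx 0.16 ty -1.11 tz -0.31
4 bar 0.6739 0.2127 tx 0.17 ty 0.11 tz -0.34
0 bar 0.6855 0.2135 tx 0.18 ty 1.34 tz -0.30
scene 130 [0.68636435 0.1793712  0.11400678] [0.9935211  0.02824309 0.1100825 ]
scene [0.67965717 0.12881115 0.05952429] [0.69380355 0.21327984 0.12758985]
side 86 [0.68590195 0.1782666  0.11424831] [0.986699   0.02867656 0.16000856]
side [0.67827354 0.12010029 0.05735314] [0.69600067 0.21205778 0.13140056]
```

View pics/c4.png

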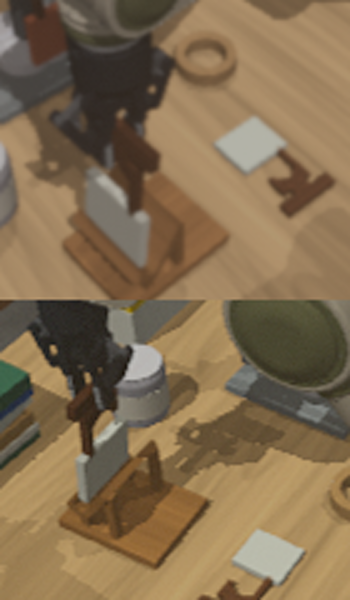

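>>> apply_moves(motion=[{"tx": 0,"ty": 0.5,"tz": -0.6,"turn": 0,"jaw": -0.3},{"tx": 0,"ty": 0.5,"tz": -0.6,"turn": 0,"jaw": -0.6},{"tx": 0,"ty": 0.5,"tz": -0.6,"turn": 0,"jaw": -1},{"tx": 0,"ty": 0.5,"tz": -0.6,"turn": 0,"jaw": -1},{"tx": 0,"ty": 0.5,"tz": -0.6,"turn": 0,"jaw": -1}], squeeze=50)

```text
time_s: 7.75
position: [0.686, 0.172, 0.2164]
tool_rot: [[-0.024, 1.0, -0.007], [1.0, 0.024, 0.002], [0.002, -0.007, -1.0]]
ft_force: [1.7, 0.7, 1.4]
grip_width: 0.0114
```

>>> apply_moves(motion=[{"tx": 0,"ty": 0,"tz": -0.5,"turn": 0,"jaw": -1},{"tx": 0,"ty": 0,"tz": -1.2,"turn": 0,"jaw": -1},{"tx": 0,"ty": 0,"tz": -2,"turn": 0,"jaw": -1}])

```text
time_s: 8.0
position: [0.6856, 0.172, 0.2364]
tool_rot: [[-0.024, 1.0, -0.009], [1.0, 0.024, 0.002], [0.002, -0.009, -1.0]]
ft_force: [0.3, -0.7, -1.5]
grip_width: 0.0111
```

```bash
cat >> h.py <<'E'
def hang(tag,cx,cy):
    s=telemetry.observe();p=s['position'];print(p.round(4),'w',round(s['grip_width'],4),'F',s['ft_force'].round(1),'t',s['time_s'],'tz',s['tool_rot'][:2,2].round(3))
    for n in('scene','side'):
        im,d=shot(n,n+tag);W=np.load('pics/%s%s.npy'%(n,tag))
        m=(im.min(2)>100)&(np.ptp(im.astype(int),axis=2)<45)&(abs(W[...,0]-p[0])<.06)&(abs(W[...,1]-p[1])<.06)&(W[...,2]>p[2]-.175)&(W[...,2]<p[2]-.075)
        q=W[m]
        if len(q)>20:
            for i in range(5): g=q.mean(0);nn=np.linalg.svd(q-g)[2][2];k=q[abs((q-g)@nn)<.006];q=k if len(k)>10 else q
            nn*=np.sign(nn[0]);print(n,len(q),g.round(4),nn.round(3),'min',q.min(0).round(4),'max',q.max(0).round(4))
E
python3 -c "
from h import *
hang('5',0,0)"
```

```text
[0.6856 0.172  0.2364] w 0.0111 F [ 0.3 -0.7 -1.5] t 8.0 tz [-0.009  0.002]
scene 191 [0.6872 0.18   0.1296] [0.999 0.042 0.03 ] min [0.6799 0.1227 0.0714] max [0.6921 0.2138 0.1456]
side 99 [0.6864 0.1809 0.1327] [1.    0.002 0.019] min [0.6805 0.1197 0.0734] max [0.6921 0.2126 0.1583]
```

>>> apply_moves(motion=[{"tx": 0,"ty": 0,"tz": -1.5,"turn": 0,"jaw": -1},{"tx": 0,"ty": 0,"tz": -3.5,"turn": 0,"jaw": -1},{"tx": 0,"ty": 0,"tz": -5.5,"turn": 0,"jaw": -1},{"tx": 0,"ty": 0,"tz": -7.5,"turn": 1.5,"jaw": -1},{"tx": 0,"ty": 0,"tz": -9,"turn": 2.9,"jaw": -1}])

```text
time_s: 8.52
position: [0.6866, 0.1719, 0.3301]
tool_rot: [[0.028, 1.0, -0.003], [1.0, -0.028, 0.002], [0.002, -0.003, -1.0]]
ft_force: [0.0, 0.4, -1.9]
grip_width: 0.0113
```

>>> apply_moves(motion=[{"tx": -0.8,"ty": -1.4,"tz": 0,"turn": 0,"jaw": -1},{"tx": -2.2,"ty": -3.8,"tz": 0,"turn": 0,"jaw": -1},{"tx": -3.6,"ty": -6.2,"tz": 0,"turn": 0,"jaw": -1},{"tx": -5,"ty": -8.6,"tz": 0,"turn": 0,"jaw": -1},{"tx": -6.4,"ty": -11,"tz": 0,"turn": 0,"jaw": -1}])

```text
time_s: 8.93
position: [0.5733, 0.1105, 0.3301]
tool_rot: [[0.027, 1.0, -0.004], [1.0, -0.027, 0.002], [0.002, -0.004, -1.0]]
ft_force: [0.2, 0.0, -0.7]
grip_width: 0.0111
```

```bash
python3 -c "
from h import *
to(.45,.03,.30,88.5)"
```

```text
at [0.5733 0.1105 0.3301] yaw 88.4 w 0.0111 F [ 0.2  0.  -0.7] t 8.93 tilt [-0.0038  0.0022]
tx -8.39 ty -12.09 tz 3.04 turn -0.1
```

>>> apply_moves(motion=[{"tx": -1.7,"ty": -2.5,"tz": 0,"turn": 0,"jaw": -1},{"tx": -3.5,"ty": -5.0,"tz": 0,"turn": 0,"jaw": -1},{"tx": -5.3,"ty": -7.6,"tz": 1,"turn": 0,"jaw": -1},{"tx": -7.1,"ty": -10.2,"tz": 2,"turn": 0,"jaw": -1},{"tx": -8.4,"ty": -12.1,"tz": 3,"turn": 0,"jaw": -1}])

```text
time_s: 9.35
position: [0.4476, 0.0292, 0.3002]
tool_rot: [[0.028, 1.0, -0.004], [1.0, -0.028, 0.002], [0.002, -0.004, -1.0]]
ft_force: [0.7, -0.9, -2.3]
grip_width: 0.0111
```

>>> apply_moves(motion=[{"tx": 0,"ty": 0,"tz": 0.8,"turn": 0,"jaw": -1},{"tx": 0,"ty": 0,"tz": 1.8,"turn": 0,"jaw": -1},{"tx": 0,"ty": 0,"tz": 2.5,"turn": 0,"jaw": -1},{"tx": 0,"ty": 0,"tz": 2.7,"turn": 0,"jaw": -1}])

```text
time_s: 9.68
position: [0.4473, 0.0294, 0.2723]
tool_rot: [[0.028, 1.0, -0.006], [1.0, -0.028, 0.002], [0.002, -0.006, -1.0]]
ft_force: [0.5, 0.5, -1.8]
grip_width: 0.011
```

```bash
python3 - <<'E'
from h import *
hang('6',0,0); to(.45,-.09,.272,88.5)
W=np.load('pics/side6.npy');S=np.load('pics/scene6.npy')
for n,Q in(('side',W),('scene',S)):
    m=(Q[...,2]>.195)&(Q[...,2]<.213)&(Q[...,0]>.40)&(Q[...,0]<.55)&(abs(Q[...,1]+.17)<.02);q=Q[m];print(n,len(q));
    if len(q)>9:
        f=np.polyfit(q[:,0],q[:,1],1);print('arm y@.45',np.polyval(f,.45),'slope deg',np.degrees(f[0]),'xmin',q[:,0].min(),'ztop',np.percentile(q[:,2],90))
im=cv2.imread('pics/side6.png');r=im[60:300,200:480];cv2.imwrite('pics/c6.png',cv2.resize(r,None,fx=2.5,fy=2.5,interpolation=cv2.INTER_CUBIC))
E
```

```text
[0.4473 0.0294 0.2723] w 0.011 F [ 0.5  0.5 -1.8] t 9.6833 tz [-0.006  0.002]
scene 134 [0.4494 0.0421 0.1596] [1.    0.005 0.017] min [ 0.4434 -0.0186  0.1016] max [0.4552 0.0715 0.1818]
side 119 [0.4479 0.0374 0.1602] [ 0.996 -0.074 -0.053] min [ 0.4397 -0.0244  0.1054] max [0.4549 0.0707 0.1852]
at [0.4477 0.0294 0.273 ] yaw 88.4 w 0.0112 F [ 0.5  0.2 -1.4] t 9.78 tilt [-0.0047  0.0021]
tx -11.93 ty 0.56 tz 0.07 turn -0.1
side 122
arm y@.45 -0.17163511621917799 slope deg 0.4528009351801191 xmin 0.4116084104608113 ztop 0.21076522074220602
scene 175
arm y@.45 -0.1691803731381929 slope deg -0.770661661087199 xmin 0.4106590482756839 ztop 0.20637504143426516
```

View pics/c6.png

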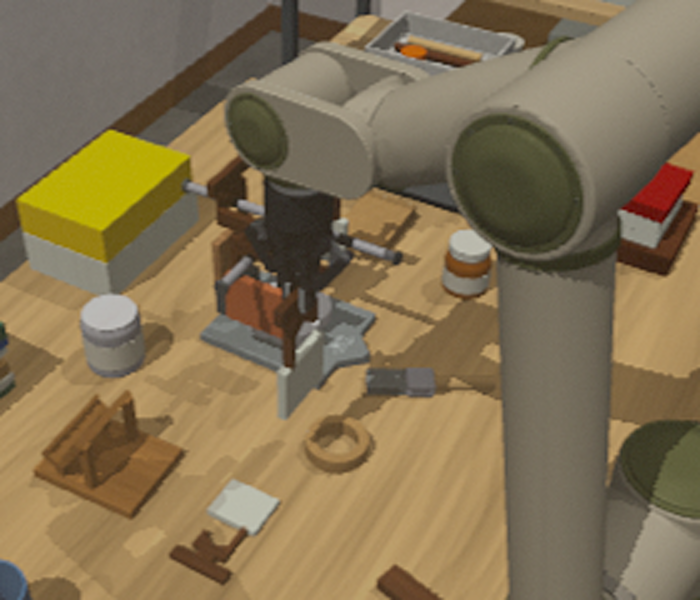

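>>> apply_moves(motion=[{"tx": -1.5,"ty": 0.1,"tz": -0.2,"turn": 0,"jaw": -1},{"tx": -4,"ty": 0.2,"tz": -0.2,"turn": 0,"jaw": -1},{"tx": -6.5,"ty": 0.3,"tz": -0.2,"turn": 0,"jaw": -1},{"tx": -9,"ty": 0.4,"tz": -0.2,"turn": 0,"jaw": -1},{"tx": -11,"ty": 0.5,"tz": -0.2,"turn": 0,"jaw": -1}])

```text
time_s: 10.2
position: [0.4501, -0.0822, 0.2752]
tool_rot: [[0.027, 1.0, -0.004], [1.0, -0.027, 0.001], [0.001, -0.004, -1.0]]
ft_force: [-0.2, 1.1, -1.8]
grip_width: 0.0111
```

```bash
python3 - <<'E'
from h import *
hang('7',0,0); to(.45,-.167,.273,88.5)
S=np.load('pics/scene7.npy');im=cv2.imread('pics/scene7.png')
p=telemetry.observe()['position']
u,v=proj('scene',p+[0,0,-.07])[0];u,v=int(u),int(v)
c=im[max(v-60,0):v+60,max(u-70,0):u+70];cv2.imwrite('pics/c7.png',cv2.resize(c,None,fx=4,fy=4,interpolation=cv2.INTER_CUBIC))
E
```

```text
[ 0.4501 -0.0822  0.2752] w 0.0111 F [-0.2  1.1 -1.8] t 10.2 tz [-0.004  0.001]
scene 121 [ 0.4526 -0.0647  0.1608] [ 1.     0.001 -0.005] min [ 0.4466 -0.1298  0.1065] max [ 0.458  -0.0393  0.1844]
side 109 [ 0.451  -0.0709  0.1595] [ 0.997 -0.06  -0.054] min [ 0.4427 -0.1375  0.1075] max [ 0.4588 -0.0433  0.1888]
at [ 0.4504 -0.0829  0.275 ] yaw 88.3 w 0.0113 F [ 0.5 -0.3 -1.5] t 10.30 tilt [-0.004   0.0012]
tx -8.40 ty 0.22 tz 0.19 turn -0.2
```

View pics/c7.png

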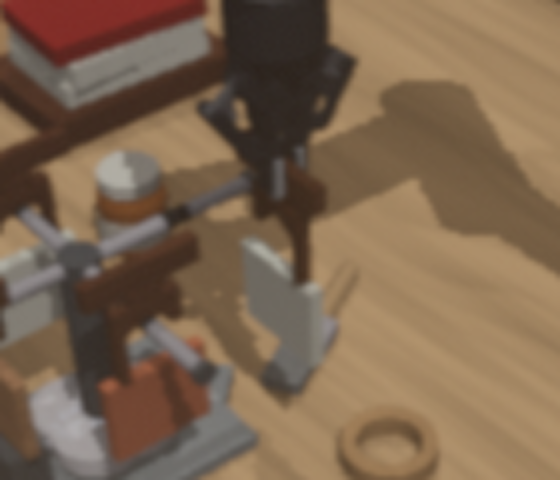

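>>> apply_moves(motion=[{"tx": -1.2,"ty": 0.05,"tz": 0.1,"turn": 0,"jaw": -1},{"tx": -2.6,"ty": 0.1,"tz": 0.15,"turn": 0,"jaw": -1},{"tx": -4,"ty": 0.1,"tz": 0.15,"turn": 0,"jaw": -1},{"tx": -5,"ty": 0.15,"tz": 0.15,"turn": 0,"jaw": -1},{"tx": -5.5,"ty": 0.15,"tz": 0.15,"turn": 0,"jaw": -1}])

```text
time_s: 10.72
position: [0.4506, -0.1385, 0.2736]
tool_rot: [[0.03, 1.0, -0.004], [1.0, -0.03, 0.001], [0.001, -0.004, -1.0]]
ft_force: [0.2, 0.7, -1.4]
grip_width: 0.011
```

```bash
python3 -c "
from h import *
hang('8',0,0); to(.45,-.166,.2735,88.5)"
```

```text
[ 0.4506 -0.1385  0.2736] w 0.011 F [ 0.2  0.7 -1.4] t 10.7167 tz [-0.004  0.001]
scene 111 [ 0.453  -0.1207  0.1593] [ 1.    -0.012  0.012] min [ 0.447  -0.185   0.1058] max [ 0.4589 -0.0953  0.1823]
side 93 [ 0.4513 -0.1208  0.1597] [ 0.998 -0.047 -0.032] min [ 0.4441 -0.1829  0.1018] max [ 0.458  -0.0967  0.1887]
at [ 0.4504 -0.1381  0.2735] yaw 88.3 w 0.0113 F [-0.2 -0.7 -1.9] t 10.82 tilt [-0.004   0.0013]
tx -2.79 ty 0.05 tz -0.01 turn -0.2
```

>>> apply_moves(motion=[{"tx": -0.8,"ty": 0,"tz": 0,"turn": 0,"jaw": -1},{"tx": -1.8,"ty": 0,"tz": 0,"turn": 0,"jaw": -1},{"tx": -2.6,"ty": 0.05,"tz": 0,"turn": 0,"jaw": -1},{"tx": -3.0,"ty": 0.05,"tz": 0,"turn": 0,"jaw": -1},{"tx": -3.0,"ty": 0.05,"tz": 0,"turn": 0,"jaw": -1}])

```text
time_s: 11.23
position: [0.4499, -0.169, 0.2733]
tool_rot: [[0.032, 0.999, -0.004], [0.999, -0.032, 0.001], [0.001, -0.004, -1.0]]
ft_force: [0.0, 0.2, -1.9]
grip_width: 0.0111
```

>>> apply_moves(motion=[{"tx": 0,"ty": 0,"tz": 0.5,"turn": 0,"jaw": -1},{"tx": 0,"ty": 0,"tz": 1.1,"turn": 0,"jaw": -1},{"tx": 0,"ty": 0,"tz": 1.7,"turn": 0,"jaw": -1},{"tx": 0,"ty": 0,"tz": 2.0,"turn": 0,"jaw": -1},{"tx": 0,"ty": 0,"tz": 2.2,"turn": 0,"jaw": -1}])

```text
time_s: 11.65
position: [0.4497, -0.1687, 0.2506]
tool_rot: [[0.031, 0.999, -0.005], [1.0, -0.031, 0.002], [0.002, -0.005, -1.0]]
ft_force: [-0.2, -0.7, -1.8]
grip_width: 0.0111
```

```bash
python3 -c "
from h import *
hang('9',0,0); to(.45,-.168,.2465,88.5)
for f in('side9','scene9'):
    Q=np.load('pics/%s.npy'%f);m=(Q[...,2]>.2)&(Q[...,2]<.212)&(abs(Q[...,0]-.47)<.06)&(abs(Q[...,1]+.17)<.03);q=Q[m];print(f,len(q),np.polyfit(q[:,0],q[:,1],1) if len(q)>9 else '',q.mean(0))
"
```

```text
[ 0.4497 -0.1687  0.2506] w 0.0111 F [-0.2 -0.7 -1.8] t 11.65 tz [-0.005  0.002]
scene 98 [ 0.4517 -0.147   0.1362] [ 0.999 -0.012  0.037] min [ 0.4449 -0.2089  0.0804] max [ 0.4569 -0.1249  0.1604]
side 84 [ 0.4515 -0.15    0.1382] [ 0.999 -0.037 -0.01 ] min [ 0.4446 -0.2129  0.0846] max [ 0.4573 -0.1282  0.1633]
at [ 0.4498 -0.1688  0.2509] yaw 88.2 w 0.0111 F [-0.1 -0.3 -1.1] t 11.75 tilt [-0.0047  0.0017]
tx 0.08 ty 0.02 tz 0.44 turn -0.3
side9 120 [-0.02574586 -0.15732769] [ 0.46558006 -0.16931445  0.20626182]
scene9 107 [-0.09965898 -0.12037182] [ 0.47936496 -0.16814484  0.20473532]
```

>>> apply_moves(motion=[{"tx": 0,"ty": 0,"tz": 0.15,"turn": 0,"jaw": -1},{"tx": 0,"ty": 0,"tz": 0.3,"turn": 0,"jaw": -1},{"tx": 0,"ty": 0,"tz": 0.4,"turn": 0,"jaw": -1}])

```text
time_s: 12.0
position: [0.4502, -0.1693, 0.2486]
tool_rot: [[0.031, 1.0, -0.002], [1.0, -0.031, -0.001], [-0.001, -0.002, -1.0]]
ft_force: [-4.0, -0.3, 14.8]
grip_width: 0.0114
```

>>> apply_moves(motion=[{"tx": 0,"ty": 0,"tz": 0.08,"turn": 0,"jaw": -1},{"tx": 0,"ty": 0,"tz": 0.08,"turn": 0,"jaw": -1}])

```text
time_s: 12.17
position: [0.4505, -0.1695, 0.2484]
tool_rot: [[0.031, 1.0, -0.001], [1.0, -0.031, -0.002], [-0.002, -0.001, -1.0]]
ft_force: [0.1, -0.6, 3.9]
grip_width: 0.0107
```

>>> apply_moves(motion=[{"tx": 0,"ty": 0,"tz": 0.08,"turn": 0,"jaw": -1},{"tx": 0,"ty": 0,"tz": 0.08,"turn": 0,"jaw": -1}])

```text
time_s: 12.33
position: [0.4506, -0.1697, 0.2483]
tool_rot: [[0.031, 1.0, 0.0], [1.0, -0.031, -0.003], [-0.003, 0.0, -1.0]]
ft_force: [-1.1, 0.1, 6.0]
grip_width: 0.0109
```

```bash
python3 - <<'E'
from h import *
for n,fs in(('scene',('s1','scene6','scene7')),('side',('side6','side7'))):
  for f in fs:
    im=cv2.imread('pics/%s.png'%f).astype(int).sum(2);out=[]
    W=np.load('pics/%s.npy'%f)
    for x in np.arange(.405,.575,.004):
        uv=proj(n,np.array([x,-.171+(.582-x)*.026*1,.203]))[0];u,v=np.round(uv).astype(int)
        out.append('%d:%d%s'%(round(x*1000),im[v,u],'' if abs(W[v,u,2]-.205)<.012 else '*'))
    print(f,' '.join(out))
E
```

```text
s1 405:146* 409:122* 413:116* 417:117* 421:121* 425:125* 429:121* 433:122* 437:122* 441:125* 445:135* 449:184 453:210 457:259 461:324 465:352* 469:370 473:336 477:287 481:198 485:131 489:133 493:131 497:141 501:257 505:351 509:379 513:400 517:382 521:398 525:378 529:397 533:374 537:394 541:373 545:403 549:390 553:406 557:376 561:340 565:247 569:229 573:226
scene6 405:395* 409:337* 413:213 417:193 421:229 425:244 429:268 433:340 437:393 441:384 445:403 449:382 453:401 457:378 461:401 465:378 469:399 473:355 477:306 481:218 485:139 489:141 493:139 497:146 501:266 505:362 509:388 513:407 517:388 521:406 525:386 529:406 533:383 537:403 541:381 545:413 549:399 553:412 557:385 561:351 565:256 569:233 573:232
scene7 405:122* 409:134* 413:141* 417:182 421:225 425:237 429:254 433:241 437:249 441:239 445:251 449:240 453:249 457:243 461:249 465:234 469:247 473:221 477:194 481:148 485:116 489:126 493:129 497:144 501:262 505:360 509:385 513:406 517:386 521:405 525:384 529:401 533:379 537:400 541:377 545:411 549:397 553:412 557:382 561:347 565:252 569:232 573:231
side6 405:414* 409:351 413:127 417:137 421:192 425:231 429:217 433:290 437:325 441:280 445:365 449:327 453:391* 457:361 461:321 465:390 469:360 473:406 477:306 481:157 485:121 489:125 493:133 497:119 501:117 505:157* 509:150* 513:145* 517:133* 521:127* 525:126* 529:117* 533:111* 537:124* 541:125* 545:122* 549:130* 553:130* 557:132* 561:140* 565:135* 569:136* 573:129*
side7 405:414* 409:352 413:126 417:130 421:195 425:224 429:213 433:234 437:223 441:203 445:237 449:223 453:232 457:256 461:248 465:232 469:199* 473:127* 477:116* 481:125* 485:251* 489:293* 493:226* 497:153* 501:178* 505:163* 509:264* 513:251* 517:199* 521:301 525:428 529:386 533:363 537:413 541:390 545:356 549:413 553:381 557:417 561:387 565:285 569:163 573:188
```

>>> apply_moves(motion=[{"tx": 0,"ty": 0.4,"tz": 0.04,"turn": 0,"jaw": -1},{"tx": 0,"ty": 0.9,"tz": 0.04,"turn": 0,"jaw": -1},{"tx": 0,"ty": 1.4,"tz": 0.04,"turn": 0,"jaw": -1},{"tx": 0,"ty": 1.8,"tz": 0.04,"turn": 0,"jaw": -1},{"tx": 0,"ty": 2.0,"tz": 0.04,"turn": 0,"jaw": -1}])

```text
time_s: 12.75
position: [0.4699, -0.1703, 0.2483]
tool_rot: [[0.031, 1.0, -0.002], [1.0, -0.031, -0.003], [-0.003, -0.002, -1.0]]
ft_force: [-7.4, 0.3, 8.5]
grip_width: 0.011
```

```bash
python3 -c "
from h import *
hang('10',0,0); to(.490,-.170,.2483,88.4)"
```

```text
[ 0.4699 -0.1703  0.2483] w 0.011 F [-7.4  0.3  8.5] t 12.75 tz [-0.002 -0.003]
scene 66 [ 0.472  -0.1367  0.1245] [ 1.    -0.022 -0.01 ] min [ 0.466  -0.2095  0.078 ] max [ 0.477  -0.1267  0.1558]
side 80 [ 0.4711 -0.1528  0.1385] [ 0.999 -0.013  0.042] min [ 0.4641 -0.2126  0.0836] max [ 0.4775 -0.1272  0.1712]
at [ 0.4702 -0.1703  0.2483] yaw 88.2 w 0.0112 F [-4.4 -0.   6.4] t 12.85 tilt [-0.0009 -0.0035]
tx 0.09 ty 1.97 tz -0.00 turn -0.2
```

>>> apply_moves(motion=[{"tx": 0,"ty": 0.4,"tz": 0.02,"turn": 0,"jaw": -1},{"tx": 0,"ty": 0.9,"tz": 0.02,"turn": 0,"jaw": -1},{"tx": 0,"ty": 1.4,"tz": 0.02,"turn": 0,"jaw": -1},{"tx": 0,"ty": 1.8,"tz": 0.02,"turn": 0,"jaw": -1},{"tx": 0,"ty": 1.95,"tz": 0.02,"turn": 0,"jaw": -1}])

```text
time_s: 13.27
position: [0.4894, -0.1709, 0.2483]
tool_rot: [[0.031, 1.0, -0.003], [1.0, -0.031, -0.003], [-0.004, -0.003, -1.0]]
ft_force: [-7.0, 0.4, 6.2]
grip_width: 0.0114
```

```bash
python3 -c "
from h import *
hang('11',0,0); to(.490,-.170,.2483,88.4)"
```

```text
[ 0.4894 -0.1709  0.2483] w 0.0114 F [-7.   0.4  6.2] t 13.2667 tz [-0.003 -0.003]
scene 64 [ 0.4908 -0.1337  0.1241] [ 0.999 -0.04  -0.002] min [ 0.485  -0.213   0.0812] max [ 0.4967 -0.1289  0.1563]
side 84 [ 0.4903 -0.1536  0.1363] [ 0.999 -0.047 -0.02 ] min [ 0.4836 -0.2123  0.0799] max [ 0.4968 -0.1292  0.1618]
at [ 0.4895 -0.1709  0.2483] yaw 88.2 w 0.0107 F [-3.1 -0.2  5.6] t 13.37 tilt [-0.0019 -0.0035]
tx 0.09 ty 0.04 tz -0.00 turn -0.2
```

>>> apply_moves(motion=[{"tx": 0,"ty": 0,"tz": -0.03,"turn": 0,"jaw": -1},{"tx": 0,"ty": 0,"tz": -0.03,"turn": 0,"jaw": -1},{"tx": 0,"ty": 0,"tz": -0.03,"turn": 0,"jaw": -0.65},{"tx": 0,"ty": 0,"tz": -0.03,"turn": 0,"jaw": -0.5},{"tx": 0,"ty": 0,"tz": -0.03,"turn": 0,"jaw": -0.3}], squeeze=20)

```text
time_s: 13.78
position: [0.4897, -0.1709, 0.2485]
tool_rot: [[0.031, 1.0, -0.002], [1.0, -0.031, -0.003], [-0.003, -0.002, -1.0]]
ft_force: [-0.2, 1.0, -0.5]
grip_width: 0.0299
```

>>> apply_moves(motion=[{"tx": 0,"ty": 0,"tz": 0,"turn": 0,"jaw": -0.1},{"tx": 0,"ty": 0,"tz": 0,"turn": 0,"jaw": 0},{"tx": 0,"ty": 0,"tz": -0.5,"turn": 0,"jaw": 0},{"tx": 0,"ty": 0,"tz": -1.5,"turn": 0,"jaw": 0},{"tx": 0,"ty": 0,"tz": -3,"turn": 0,"jaw": 0}])

```text
time_s: 14.2
position: [0.4894, -0.1706, 0.2783]
tool_rot: [[0.031, 1.0, -0.003], [1.0, -0.031, -0.002], [-0.002, -0.003, -1.0]]
ft_force: [0.1, -1.1, 0.1]
grip_width: 0.0428
```

```bash
python3 -c "
from h import *
to(.490,-.170,.40,88.4)"
```

```text
at [ 0.4894 -0.1706  0.2783] yaw 88.2 w 0.0428 F [ 0.1 -1.1  0.1] t 14.20 tilt [-0.0035 -0.0023]
tx 0.03 ty 0.01 tz -12.17 turn -0.2
```

>>> apply_moves(motion=[{"tx": 0,"ty": 0,"tz": -2,"turn": 0,"jaw": 0},{"tx": 0,"ty": 0,"tz": -5,"turn": 0,"jaw": 0},{"tx": 0,"ty": 0,"tz": -8,"turn": 0,"jaw": 0},{"tx": 0,"ty": 0,"tz": -11,"turn": 0,"jaw": 0},{"tx": 0,"ty": 0,"tz": -13,"turn": 0,"jaw": 0}])

```text
time_s: 14.62
position: [0.4898, -0.1702, 0.4117]
tool_rot: [[0.031, 1.0, -0.0], [1.0, -0.031, -0.004], [-0.004, -0.0, -1.0]]
ft_force: [0.3, 0.4, 0.4]
grip_width: 0.0432
```

>>> apply_moves(motion=[{"tx": 0,"ty": -3,"tz": 0,"turn": 0,"jaw": 0},{"tx": 0,"ty": -6,"tz": 0,"turn": 0,"jaw": 0},{"tx": 0,"ty": -9,"tz": 0,"turn": 0,"jaw": 0},{"tx": 0,"ty": -12,"tz": 0,"turn": 0,"jaw": 0},{"tx": 0,"ty": -14,"tz": 0,"turn": 0,"jaw": 0}])

```text
time_s: 15.03
position: [0.3478, -0.1652, 0.4124]
tool_rot: [[0.031, 1.0, 0.0], [0.999, -0.031, -0.005], [-0.005, 0.001, -1.0]]
ft_force: [0.8, -0.9, 0.2]
grip_width: 0.0427
```

```bash
python3 - <<'E'
from h import *
im,_=shot('scene','sf');shot('side','df')
print(telemetry.observe()['position'],telemetry.observe()['ft_force'])
for f in('sf','df'):
    Q=np.load('pics/%s.npy'%f)
    m=(Q[...,2]>.08)&(Q[...,2]<.15)&(abs(Q[...,0]-.49)<.03)&(abs(Q[...,1]+.17)<.06);q=Q[m];print(f,len(q),np.percentile(q,[2,50,98],axis=0).round(4))
    m=(Q[...,2]>.238)&(Q[...,2]<.265)&(abs(Q[...,0]-.49)<.03)&(abs(Q[...,1]+.17)<.07);q=Q[m];print(' bar',len(q),np.percentile(q,[2,50,98],axis=0).round(4))
    m=(Q[...,2]>.2)&(Q[...,2]<.211)&(abs(Q[...,0]-.58)<.17)&(abs(Q[...,1]+.171)<.015);q=Q[m];print(' arm',np.degrees(np.polyfit(q[:,0],q[:,1],1)[0]))
a=cv2.imread('pics/sf.png')[110:270,200:350];b=cv2.imread('pics/df.png')[90:250,230:380]
cv2.imwrite('pics/cf.png',cv2.resize(np.hstack([a,b]),None,fx=2.6,fy=2.6,interpolation=cv2.INTER_CUBIC))
E
```

```text
[ 0.34782541 -0.16536384  0.41296889] [-0.26696643 -0.07791865  0.37613222]
sf 149 [[ 0.4847 -0.1913  0.0821]
 [ 0.4943 -0.142   0.1206]
 [ 0.4967 -0.128   0.149 ]]
 bar 165 [[ 0.4832 -0.2216  0.2385]
 [ 0.4928 -0.166   0.2531]
 [ 0.4965 -0.1235  0.2576]]
 arm -0.2963825769406341
df 230 [[ 0.4812 -0.2203  0.083 ]
 [ 0.4841 -0.1649  0.1169]
 [ 0.4958 -0.1297  0.1486]]
 bar 170 [[ 0.4816 -0.2223  0.2387]
 [ 0.4859 -0.1683  0.2561]
 [ 0.4967 -0.1241  0.2626]]
 arm -0.39890520261277534
```

View pics/cf.png

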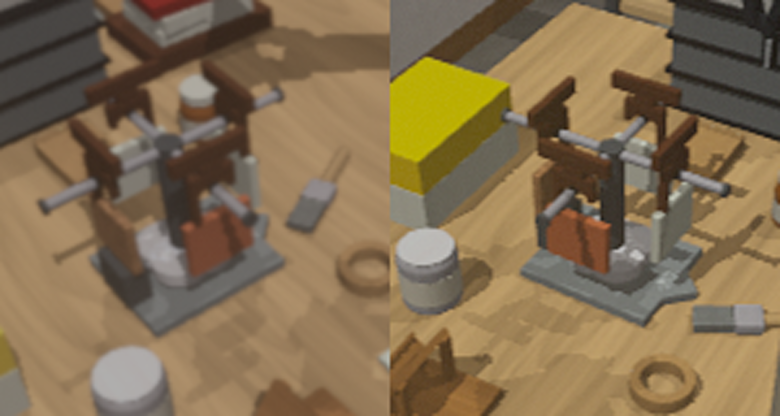

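```bash
python3 -c "
from rig import close_job
print(close_job())"
```

```text
the job is handed in; nothing more can be done
None
```

The carousel is turned one click and the middle-sized hanger now hangs freely on the dark band of the front arm. I handed the job in at about 15 s of the 72 s allowed.

- **Turning:** I held the empty arm loosely between the jaws and turned it about 90°. It settled at the front with almost no force on the gripper.
- **Taking the hanger:** The moves cannot tilt the tool, so I first tipped the hanger upright against the easel's ledge with the jaws loose. Then I gripped the bar, lifted it off and carried it over.
- **Hanging it:** I hooked it over the outer part of the arm, about 130 mm from the carousel axis, and lowered it until it touched. I slid it in about 39 mm without lifting it, let go and backed away.

**Last checks:**
- **Position:** both cameras show the hanger upright at x ≈ 0.489–0.490 m, against about 0.4895 m for the band.
- **Front arm:** it points to the front within about 1°, and the gripper touches nothing. The image estimates of its angle vary by about 1° between views (−0.3° to −1.6°), which is within the calibration error.
- **Other things on the table:** those in the final views looked undisturbed. I did not measure them.
- **Forces:** the highest reading I saw at the end of a move was about 15 N, when the hanger first touched the arm.

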